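Set the labeller's end guide and clamp it to the click

ROBOT

A 6-joint arm with a two-finger parallel gripper is mounted at the origin on the work surface. World frame = base frame: x ahead of the robot, y to its left, z up, the work surface at z = 0. Lengths are in mm, angles in rad, forces in N, time in s.
With the tool pointing down it reaches from about 400 to 925 mm from the base axis. Payload 12.5 kg.
Tool frame: the origin (TCP) lies at the very end of the fingers, on their centre line; the grasp point (between the pads) lies 19 mm behind it; z points along the fingers, y is the line along which they close (so a half turn about z gives the same grasp; the last joint's range is limited). The gripper opens to 95 mm and grips with 3 to 60 N. Pads are 20 mm wide; open, the fingers measure 119 mm over their backs; the gripper's body (75 mm by 180 mm) begins 59 mm behind the grasp point.
Start: joints at [-1.215, 0.491, 1.559, -0, 1.092, -0.106], TCP at [278.5, -559.54, 214.661] pointing down, gripper open.
Joint ranges: [-3.1, 3.1], [-0.84, 2.19], [0.05, 2.79], [-1.13, 4.28], [0.06, 2.93], [-2.69, 2.69]. Speed limits (rad/s): [2.22, 2.22, 2.79, 3.14, 3.14, 3.14].

INTERFACE

Orientations are given as [roll, pitch, yaw] about the fixed x, y, z axes, in that order (R = Rz(yaw) Ry(pitch) Rx(roll)).
In Python, from cell import state, imaging, env, spot_in, mark_of gives the robot as it stands. The module is installed in compiled form; this text tells all that it offers.
- The arm moves only by the tool step_arm, never from a script. Its argument "increments" is a list of rows, each an object with "slide": the shift along the tool's x, y, z in m, a list of three; "roll": the turn about the tool's z in rad. A call has 1 to 5 rows; each row is the pose to reach, as a shift and turn from the pose commanded when the call began, along the tool's axes at that moment; what a row does not reach only later rows make up. A row lasts 1/8 s, in which the tool goes at most 62.5 mm and 10.7 degrees, less where a joint would pass 70% of its speed; a pose out of reach is approached as far as the arm can. A call with a gripper value outside its range is refused whole. "fingers" is the opening, from 0 (shut) to 1 (fully open), set as the call begins (left out, the last holds). The fingers move at their own pace and stop on an object; the grip force is fixed at half the most. Time passes only in rows, so rows that repeat a pose let the fingers close. It gives the time, the measured TCP pose, the force, the opening and the grip force at its end, in the units of the state.
- state(): the state, without advancing time (a new reading comes with each control period).
- imaging.read_camera(name): name is "scene" or "top" or "wrist"; returns a dict with "color" (480x640x3 uint8, red, green, blue), "z_map" (480x640 float32, mm along the optical axis (not along the pixel's ray), 0 where there is no reading), "intrinsics" (3x3 intrinsics, pixels), "camera_from_world" (4x4, takes a point from world to camera coordinates). Camera axes: x right, y up, looking along -z (the intrinsics and any distortion apply to the point x, -y, -z); pixel columns grow to the right and rows downward; lengths in mm; the calibration is good to about 2 mm. The wrist camera is an equidistant fisheye: a pixel r from the principal point sees the ray r / f radians off the axis. A picture is of the moment at which its call begins.
- env.job_done(): hands the job in; it is judged then, once.
Trained networks look in the newest picture that a camera, given by its name, has taken for a name from the list of things; names that differ only in an ending like _2 or _b are one class to them, and where a whole thing is asked for, a point or a joint stands for the part that bears it (a point fixed in the world has none). Each returns a list of dicts, best first, with "confidence" (0 to 1); they miss things now and then, are a little off and sometimes report something else, mostly with a low value. They report only what shows in the picture. A call takes as long as a camera call. They do not tell look-alikes from the thing itself.
- spot_in(camera, target): "bbox" ([left, top, right, bottom] in pixels, round what is visible of it).
- mark_of(camera, target): "uv" ([column, row] in pixels: a listed point, or the origin of a listed thing).
The state is a dict: "t": time; "joints": joint angles; "qvel": joint speeds; "tau": joint torques, N m; "eef_pos": TCP position; "tcp_rot": TCP orientation; "ft_force": force on the tool from outside, world axes, zero at the start; "moment": the same for the moment, N m; "opening": opening from 0.0 (shut) to 1.0 (fully open); "grip_force": force on a finger pad.
Only numpy, scipy, OpenCV 4.12 (cv2) and the standard library are available. Lean on these libraries where they do the work, as an engineer would, in place of code of your own. Each camera call takes 0.05 s, during which the arm holds its last target. There are 200 camera calls.

TASK

Set the bottle labeller up for this bottle: slide the end guide along its rail so that it gently pushes the lying bottle lengthwise until the mouth is home against the fixed neck stop, with the guide's pad still up against the bottle's base. Holding that position, clamp the guide by turning its torque-limiting knob clockwise until it slips and clicks two or three times, then stop and let go. Do not press hard on the glass and leave the other things on the table where they are.

Things in the scene. Friction and masses are not known exactly. Their poses are not given: they have to be found in the camera images.
- labeller: bench bottle labeller, 290 x 480 x 200 mm, fixed to the table; two rollers lie along its y between a black side plate (y = +245 mm) and the grey drive housing (y = -140 to -230 mm). Origin: on the table under its centre; x from its front (the robot's side) to its back, y along the rollers from housing to side plate, z up. From 150 mm up, all within 90 mm of the knob is free
- neck_stop (a point): centre of the flat face of the fixed white neck stop (24 mm disc) on the housing, on the bottle's axis, 94 mm above the table; the face looks along the labeller's +y; axes as the labeller's
- bottle: half-size wine bottle, 62 mm diameter, 240 mm long, 0.3 to 0.5 kg, lying loose in the trough between the two rollers with its axis along the labeller's y; origin at the centre of its base, the mouth 240 mm along its own -y. It starts 6 to 25 mm short of the neck stop and slides lengthwise with 2 to 5 N
- bottle_mouth (a point): centre of the end of the bottle's neck, which must meet the neck stop
- guide: end guide: 40 x 40 mm aluminium clamp block on the square rail along the labeller's front, with an arm that carries a pad behind the bottle's base, and the knob on top. Until clamped it slides along the labeller's y with about 3 N. Origin: on the rail's axis below the knob, 115 mm above the table; axes as the labeller's. It starts 40 to 85 mm from its final place and must move towards -y
- guide_pad (a point): centre of the white pad's face (38 mm disc) that meets the bottle's base, 24 mm along -y and 85 mm along +x from the guide's origin
- stud: clamp screw, upright on the guide; its top with a small black index line shows in the middle of the knob. x along the index line, z up, origin on the knob's axis 151 mm above the table. Turned clockwise (from above) it lowers the foot, 8 mm a turn, with about 0.35 N m until the foot meets the rail after an unknown 0.1 to 1.6 rad; then it tightens up within 0.5 rad more
- knob_top (a point): centre of the top of the round black torque-limiting knob, 183 mm above the table; 42 mm diameter, 30 mm tall, on a 22 mm neck, the guide's block at 142 mm below it. It drives the screw through a spring clutch with 16 clicks a turn (0.39 rad each): at about 0.55 N m the clutch slips, and at each click the torque falls to nearly nothing and rises again. It turns endlessly
- knob_pointer (a point): outer end of the raised pointer rib on the knob's top, 20 mm from its axis. Until the clutch slips it stands over the screw's index line (the stud's +x); each click leaves it 0.39 rad further clockwise of that line
- foot: steel clamp foot (14 x 34 mm) inside the guide's block, driven down on the rail by the screw; hidden. Once the clutch has slipped it presses with 150 to 200 N and the guide can no longer be slid by hand
- rail: the square steel guide rail, 16 x 16 x 382 mm, along the labeller's front; origin at its middle, 115 mm above the table
- spare_bottle: standing bottle of the same kind, 62 mm diameter, 240 mm tall, origin under its base: leave alone
- soda_can: standing drink can, 66 mm diameter, 120 mm tall, origin under its base: leave alone
- screwdriver: screwdriver lying on the table in front of the labeller: leave alone
- tape_gun: tape gun, about 130 mm long, 90 mm tall: leave alone
- spare_pad: spare white guide pad, 45 x 34 x 8 mm, lying in front of the labeller: leave alone
Things that resemble listed ones, but are neither listed nor needed, are in the scene too. Leave any orange look-alike of the bottle alone.

How it is judged (in metres and radians):
On the way, in this order (a step that is already met when the one before it is completed fails the run):
1. the guide has pushed the bottle home: mouth against the neck stop, pad against the base (y of bottle_mouth in the frame of neck_stop below 0.0015 m and y of guide_pad in the frame of bottle below 0.0015 m), for 0.2 s.
2. the knob has slipped at least two clicks clockwise at its set torque (x of knob_pointer in the frame of stud below 0.0165 m and y of knob_pointer in the frame of stud below 0 m and contact force between foot and rail above 100 N), for 0.1 s.
At the end, for the whole second after the job is handed in: the bottle lies at rest in the rollers with its mouth within 1.5 mm of the neck stop and the guide's pad within 1.5 mm of its base; the foot holds the rail with more than 100 N; the knob has slipped at least two clicks clockwise past the screw's index line and fewer than five (all of step 1 and all of step 2 and z of bottle in the frame of labeller between 0.09 and 0.099 m and angle between the y axis of bottle and the y axis of labeller, either way round below 0.06 rad and linear speed of bottle below 0.01 m/s); the robot touches nothing.
It fails at once if the guide presses on the glass bottle with more than 18 N (contact force between guide and bottle above 18 N).
It fails at once if the knob is clicked on past the fourth click (x of knob_pointer in the frame of stud below -0.0055 m).
It fails at once if a bystander is pushed more than 20 mm (distance of any of spare_bottle, soda_can, screwdriver, tape_gun, spare_pad from where it was at the start of the episode above 0.02 m).
It also fails if it takes over 64 s, if anything falls off the work surface, if the arm or the gripper's body presses on something with over 40 N, if the wrist force passes 120 N, or if a joint passes its speed limit or range.

## Working session

There is one attempt and no reset: what is moved stays moved. The work goes in short steps, Python scripts to look and compute and a tool call to move; the robot and the scene stay as the last step left them, time stands still between calls to the robot, and variables do not carry over. Pictures are saved under pics/ and viewed, at most 10 in all, crops included, and the job is handed in when it is done.

Besides the shell and the picture viewer there is one more tool, called after "Call:" in YAML: its name, and indented under it one key for each argument. step_arm: Moves the arm, as the interface text tells. Its arguments: {"type":"object","properties":{"increments":{"type":"array"},"fingers":{"type":"number"}},"required":["increments"]}

```bash
mkdir -p pics
cat > h.py <<'E'
import numpy as np, cv2
from cell import state, imaging, env, spot_in, mark_of
def ray(c,uv):
    K=c["intrinsics"];u,v=uv
    x=(u-K[0,2])/K[0,0];y=(v-K[1,2])/K[1,1]
    if c["name"]=="wrist":
        r=np.hypot(x,y);s=np.tan(r)/r if r>1e-9 else 1;x*=s;y*=s
    T=np.linalg.inv(c["camera_from_world"]);d=T[:3,:3]@np.array([x,-y,-1.]);return T[:3,3],d
def at_z(c,uv,z):
    o,d=ray(c,uv);return o+d*(z-o[2])/d[2]
def by_depth(c,uv):
    o,d=ray(c,uv);return o+d*c["z_map"][int(round(uv[1])),int(round(uv[0]))]
def cam(n):
    c=imaging.read_camera(n);c["name"]=n;return c
def save(c,f): cv2.imwrite("pics/"+f,c["color"][...,::-1])
E
python3 - <<'E'
from h import *
np.set_printoptions(precision=1,suppress=True)
H=dict(neck_stop=94,bottle_mouth=94,bottle=94,guide_pad=115,knob_top=183,knob_pointer=183,stud=183,guide=115,rail=115,labeller=0,spare_bottle=0,soda_can=0,tape_gun=0,screwdriver=10,spare_pad=4)
for n in("top","scene"):
    c=cam(n);save(c,n+".png")
    for k,z in H.items():
        for m in mark_of(n,k)[:2]:
            print(n,k,round(m["confidence"],2),np.array(m["uv"]),at_z(c,m["uv"],z),by_depth(c,m["uv"]))
print(state())
E
```

```text
top neck_stop 0.92 [424.9 186.3] [ 600.6 -263.9   94. ] [ 620.5 -278.4   22.1]
top neck_stop 0.44 [269.3 282.6] [343.8 127.1  94. ] [350.5 137.4   0.6]
top bottle_mouth 0.81 [421.4 185.4] [ 602.8 -255.    94. ] [ 622.8 -268.9   21.8]
top bottle_mouth 0.77 [174.9 373.6] [118.1 347.4  94. ] [112.9 361.1  46.3]
top bottle 0.81 [246.5 309.3] [276.5 181.   94. ] [277.8 191.7  23.6]
top bottle 0.77 [324.4 179.4] [613.4  -4.6  94. ] [633.4  -4.2  24. ]
top guide_pad 0.77 [299.8 175.9] [615.3  58.2 115. ] [616.5  58.4 110.6]
top knob_top 0.53 [289.7 200.2] [534.8  76.6 183. ] [534.2  76.4 185.3]
top knob_pointer 0.56 [295.8 196. ] [545.4  62.4 183. ] [563.   66.8 112.6]
top stud 0.55 [288.8 204.1] [525.2  78.4 183. ] [526.2  78.8 178.7]
top guide 0.69 [290.  207.1] [533.3  80.4 115. ] [519.5  75.8 176.1]
top guide 0.58 [351.7 208.7] [532.6 -75.1 115. ] [530.6 -74.6 124.1]
top rail 0.85 [353.6 210. ] [529.4 -79.9 115. ] [528.5 -79.7 119. ]
top labeller 0.67 [373.  190.8] [ 610.6 -139.3    0. ] [ 581.8 -129.   108.8]
top spare_bottle 0.44 [447.  266.7] [ 404.3 -339.6    0. ] [ 318.4 -152.6  77
[... 1676 characters left out ...]
 570.  231.9]
scene soda_can 0.86 [360.6 379.4] [566.5 392.5   0. ] [710.9 570.5 230. ]
scene screwdriver 0.68 [299.7 242.1] [ 384.5 -167.2   10. ] [ 373.7 -184.8   -3.3]
scene screwdriver 0.3 [300.3 259.1] [431.7 -87.8  10. ] [547.7 101.4 161.7]
scene spare_pad 0.55 [366.1 291. ] [356.8 134.6   4. ] [358.3 136.4   5.8]
{'t': 1.6, 'joints': array([-1.2,  0.5,  1.6,  0. ,  1.1, -0.1]), 'qvel': array([-0., -0.,  0., -0., -0.,  0.]), 'tau': array([ -0. , -61.2, -25.8,   0.1,   0. ,   0. ]), 'eef_pos': array([ 278.5, -559.5,  214.6]), 'tcp_rot': array([ 3.1, -0. ,  0.5]), 'ft_force': array([-0. ,  0.6, -0.5]), 'moment': array([-0. , -0.1, -0. ]), 'grip_force': 0.0, 'opening': 1.0002927080762014}
```

View pics/top.png

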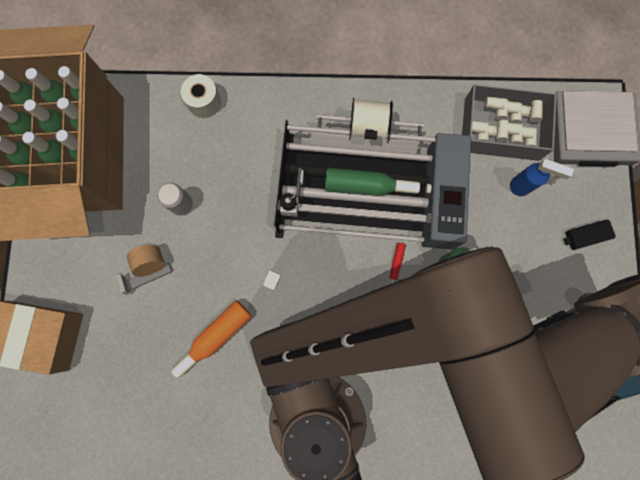

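View pics/scene.png

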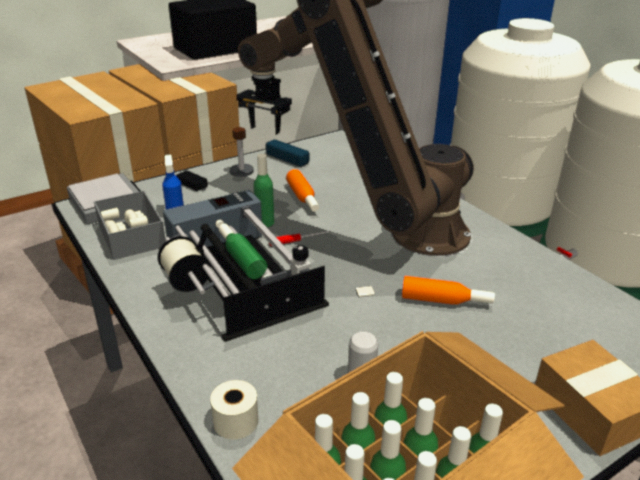

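The top view shows the labeller, with the knob at (289,201), the bottle base at (326,180) and its mouth near (420,187). In the scene view the knob is at (299,250), and a green spare bottle stands at (262,200), so I have to pass above it. The detections agree: knob ≈ (534,78), labeller yaw ≈ -0.04.

```bash
cat >> h.py <<'E'
from scipy.spatial.transform import Rotation as Ro
def go(p,roll_from_now=0):
    s=state();R=Ro.from_euler("xyz",s["tcp_rot"]).as_matrix()
    d=R.T@(np.array(p)-s["eef_pos"])
    print("slide m",np.round(d/1000,4),"|d|",np.linalg.norm(d).round(1),"q",s["joints"].round(3),"rot",s["tcp_rot"].round(4))
E
python3 - <<'E'
from h import *
go([279,-560,330]);go([400,-255,330]);go([534,78,330])
E
```

```text
slide m [ 0.0002  0.0007 -0.1154] |d| 115.4 q [-1.215  0.491  1.559  0.     1.092 -0.106] rot [ 3.1416 -0.      0.4618]
slide m [ 0.2444 -0.2185 -0.1154] |d| 347.5 q [-1.215  0.491  1.559  0.     1.092 -0.106] rot [ 3.1416 -0.      0.4618]
slide m [ 0.5128 -0.4569 -0.1154] |d| 696.4 q [-1.215  0.491  1.559  0.     1.092 -0.106] rot [ 3.1416 -0.      0.4618]
```

Call:
step_arm:
  increments:
    - {"slide":[0,0,-0.058],"roll":-0.16}
    - {"slide":[0,0,-0.115],"roll":-0.32}
    - {"slide":[0.04,-0.036,-0.115],"roll":-0.48}
    - {"slide":[0.08,-0.072,-0.115],"roll":-0.64}
    - {"slide":[0.12,-0.107,-0.115],"roll":-0.8}
  fingers: 1.0

```text
t: 2.22
eef_pos: [338.5, -408.7, 329.8]
tcp_rot: [3.141, 0.0, 1.267]
ft_force: [0.9, -0.6, -0.2]
opening: 1.004
grip_force: 0.0
```

```bash
python3 -c "
from h import *
go([534,78,330])"
```

```text
slide m [ 5.229e-01  4.070e-02 -3.000e-04] |d| 524.5 q [-1.004  0.253  1.619  0.     1.269 -0.699] rot [3.1412e+00 3.0000e-04 1.2666e+00]
```

Call:
step_arm:
  increments:
    - {"slide":[0.055,0.004,0],"roll":-0.17}
    - {"slide":[0.11,0.008,0],"roll":-0.34}
    - {"slide":[0.165,0.013,0],"roll":-0.51}
    - {"slide":[0.22,0.017,0],"roll":-0.68}
    - {"slide":[0.275,0.021,0],"roll":-0.85}

```text
t: 2.85
eef_pos: [442.3, -153.0, 329.9]
tcp_rot: [3.141, 0.001, 2.117]
ft_force: [0.2, -0.2, 0.0]
opening: 0.999
grip_force: 0.0
```

```bash
python3 -c "
from h import *
go([534,78,330])"
```

```text
slide m [ 1.497e-01  1.984e-01 -1.000e-04] |d| 248.5 q [-0.474  0.152  1.752 -0.     1.237 -1.021] rot [3.1412e+00 6.0000e-04 2.1172e+00]
```

Call:
step_arm:
  increments:
    - {"slide":[0.03,0.04,0],"roll":-0.17}
    - {"slide":[0.06,0.08,0],"roll":-0.34}
    - {"slide":[0.09,0.119,0],"roll":-0.51}
    - {"slide":[0.12,0.159,0],"roll":-0.68}
    - {"slide":[0.15,0.198,0],"roll":-0.85}

```text
t: 3.48
eef_pos: [534.8, 77.6, 329.8]
tcp_rot: [-3.142, 0.0, 2.968]
ft_force: [0.7, -0.3, 0.3]
opening: 1.003
grip_force: 0.0
```

Call:
step_arm:
  increments:
    - {"slide":[0,0,0.01],"roll":-0.17}
    - {"slide":[0,0,0.02],"roll":-0.34}
    - {"slide":[0,0,0.03],"roll":-0.51}
    - {"slide":[0,0,0.04],"roll":-0.68}
    - {"slide":[0,0,0.05],"roll":-0.85}

```text
t: 4.1
eef_pos: [534.3, 75.9, 279.3]
tcp_rot: [-3.141, 0.0, -2.466]
ft_force: [0.0, 0.3, -0.2]
opening: 1.004
grip_force: 0.0
```

Call:
step_arm:
  increments:
    - {"slide":[0,0,0],"roll":-0.17}
    - {"slide":[0,0,0],"roll":-0.34}
    - {"slide":[0,0,0],"roll":-0.45}
    - {"slide":[0,0,0],"roll":-0.45}

```text
t: 4.6
eef_pos: [534.3, 75.9, 279.6]
tcp_rot: [-3.142, -0.0, -2.022]
ft_force: [-0.5, 0.2, 0.4]
opening: 1.001
grip_force: 0.0
```

Run:
```python
from h import *
np.set_printoptions(precision=1,suppress=True)
H=dict(neck_stop=94,bottle_mouth=94,bottle=94,guide_pad=115,knob_top=183,knob_pointer=183,stud=183,guide=115,rail=115)
for n in("wrist","top"):
    c=cam(n);save(c,n+"2.png")
    for k,z in H.items():
        for m in mark_of(n,k)[:2]:
            print(n,k,round(m["confidence"],2),np.array(m["uv"]),at_z(c,m["uv"],z))
go([534,78,280])
```

```text
wrist bottle_mouth 0.36 [458.1 180.6] [388.4 106.8  94. ]
wrist bottle_mouth 0.31 [384.3 384. ] [549.7 301.7  94. ]
wrist bottle 0.74 [528.3 206.2] [318.7 167.4  94. ]
wrist bottle 0.72 [245.7  61.7] [527.9 -87.2  94. ]
wrist guide_pad 0.84 [227.9 230. ] [613.1  49.3 115. ]
wrist knob_top 0.87 [315.6 249.6] [536.9  82.8 183. ]
wrist knob_top 0.41 [204.7 172.2] [584.5  -6.7 183. ]
wrist knob_pointer 0.98 [288.3 237.2] [551.   65.1 183. ]
wrist stud 0.7 [290.5 235.1] [548.8  64.4 183. ]
wrist stud 0.6 [315.7 237.2] [532.6  74.1 183. ]
wrist guide 0.95 [312.4 228.5] [540.2  83.2 115. ]
wrist rail 0.77 [246.8  61.1] [525.1 -81.9 115. ]
top neck_stop 0.85 [426.3 187.2] [ 598.3 -267.5   94. ]
top bottle_mouth 0.67 [430.6 325.5] [ 247.8 -273.8   94. ]
top bottle_mouth 0.57 [422.  187.7] [ 596.7 -256.4   94. ]
top bottle 0.89 [523.6 351.2] [ 191.6 -498.9   94. ]
top bottle 0.55 [324.6 181.6] [607.5  -5.2  94. ]
top knob_top 0.37 [447.2 267.2] [ 382.7 -295.6  183. ]
top rail 0.61 [353.4 212.9] [521.9 -79.5 115. ]
slide m [-0.  0. -0.] |d| 2.2 q [ 0.   0.3  1.7 -0.   1.2 -2.7] rot [-3.1 -0.  -2. ]
```

View pics/wrist2.png

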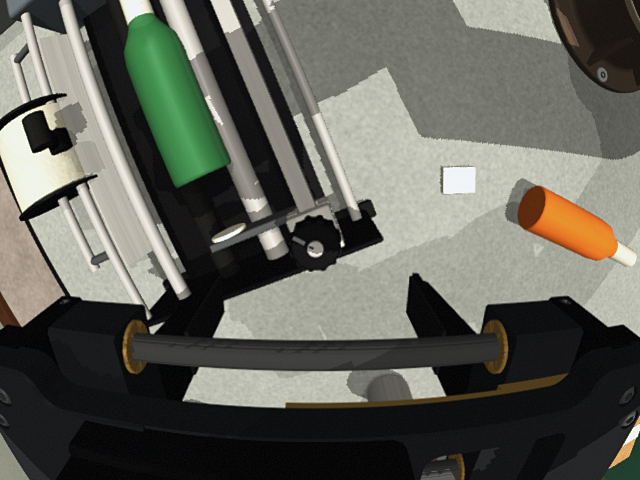

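The wrist view shows the knob at (315,247), the pad at (228,232), and the bottle base centred near (203,175). I'll fit the knob top and the bottle axis from the depth.

```bash
cat >> h.py <<'E'
def cloud(c):
    K=c["intrinsics"];v,u=np.mgrid[0:480,0:640]
    x=(u-K[0,2])/K[0,0];y=(v-K[1,2])/K[1,1]
    if c["name"]=="wrist":
        r=np.hypot(x,y)+1e-9;s=np.tan(np.minimum(r,1.4))/r;x=x*s;y=y*s
    z=c["z_map"];P=np.stack([x*z,-y*z,-z],-1);T=np.linalg.inv(c["camera_from_world"])
    return P@T[:3,:3].T+T[:3,3]
def measure(n,kn):
    c=cam(n);P=cloud(c);rgb=c["color"].astype(int);ok=c["z_map"]>0
    m=ok&(np.hypot(P[...,0]-kn[0],P[...,1]-kn[1])<32)&(P[...,2]>176)&(P[...,2]<195)
    q=P[m];(cx,cy),r=cv2.minEnclosingCircle(q[:,:2].astype(np.float32));print(n,"knob",cx,cy,r,len(q),np.median(q[:,2]))
    g=ok&(rgb[...,1]>rgb[...,0]*1.5)&(rgb[...,1]>rgb[...,2]*1.2)&(rgb[...,1]>50)&(P[...,0]>540)&(P[...,0]<660)&(abs(P[...,1]+80)<120)&(P[...,2]>85)&(P[...,2]<135)
    b=P[g];print("bottle n",len(b))
    # axis: mid x of slices over the cylindrical body
    ys=np.arange(-110,-10,5.);mid=[]
    for y in ys:
        s=b[(abs(b[:,1]-y)<3)]
        mid.append(np.average(s[:,0],weights=(s[:,2]>np.percentile(s[:,2],70))) if len(s)>10 else np.nan)
    mid=np.array(mid);k=np.isfinite(mid);print("axis x(y)",np.polyfit(ys[k],mid[k],1),"base y",np.percentile(b[:,1],99.5),"topz",np.percentile(b[:,2],98))
    rr=ok&(P[...,2]>119)&(P[...,2]<128)&(abs(P[...,0]-530)<25)&(P[...,1]<40)&(P[...,1]>-110);r_=P[rr]
    if len(r_)>50: print("rail x(y)",np.polyfit(r_[:,1],r_[:,0],1),np.median(r_[:,2]),len(r_))
    return c,P
E
python3 - <<'E'
from h import *
c,P=measure("wrist",(536,81))
try: measure("top",(536,81))
except Exception as e: print(e)
K=c["intrinsics"];print(K, np.linalg.inv(c["camera_from_world"]))
E
```

```text
wrist knob 537.0167846679688 82.09851837158203 21.097530364990234 2005 180.0293639711678
bottle n 9783
axis x(y) [7.00892350e-02 6.15971079e+02] base y -8.172210528965891 topz 124.57836228955401
rail x(y) [6.91095516e-02 5.31100857e+02] 122.54277719449465 3033
top knob 0.0 0.0 0.0 0 nan
bottle n 1498
axis x(y) [7.54866178e-02 6.15868736e+02] base y -9.124028648738491 topz 126.51488219877949
rail x(y) [6.62970752e-02 5.30274064e+02] 122.80684199577752 298
[[371.64829954   0.         314.84745954]
 [  0.         371.64829954 238.00774224]
 [  0.           0.           1.        ]] [[-9.00187205e-01 -4.17550183e-01 -1.23753144e-01  4.99050159e+02]
 [ 4.35503130e-01 -8.62987282e-01 -2.56105399e-01  3.19949014e+00]
 [ 1.39466671e-04 -2.84437685e-01  9.58694521e-01  4.49285220e+02]
 [ 0.00000000e+00  0.00000000e+00  0.00000000e+00  1.00000000e+00]]
  return _methods._mean(a, axis=axis, dtype=dtype,
  ret = ret.dtype.type(ret / rcount)
```

Call:
step_arm:
  increments:
    - {"slide":[-0.0067,0,0.02],"roll":0.12}
    - {"slide":[-0.0067,0,0.05],"roll":0.25}
    - {"slide":[-0.0067,0,0.085],"roll":0.25}
    - {"slide":[-0.0067,0,0.11],"roll":0.25}
    - {"slide":[-0.0067,0,0.1245],"roll":0.25}

```text
t: 6.32
eef_pos: [537.1, 81.9, 154.1]
tcp_rot: [3.141, -0.001, -2.271]
ft_force: [0.3, -0.5, 0.4]
opening: 0.997
grip_force: 0.0
```

Call:
step_arm:
  increments:
    - {"slide":[0,0,0]}
    - {"slide":[0,0,0]}
    - {"slide":[0,0,0]}
    - {"slide":[0,0,0]}
  fingers: 0.3

```text
invalid input at $.increments[0]: expected keys slide, roll
```

```bash
python3 -c "
from h import *
go([537,82,155]);print(state())"
```

```text
slide m [-0.0001  0.0001 -0.0009] |d| 1.0 q [ 0.03   0.449  1.828 -0.     0.866 -2.411] rot [ 3.1408e+00 -8.0000e-04 -2.2714e+00]
{'t': 6.325, 'joints': array([ 2.96943046e-02,  4.49021581e-01,  1.82764501e+00, -1.04289953e-04,
        8.66023324e-01, -2.41121757e+00]), 'qvel': array([ 0.00031379,  0.13514192,  0.10311083,  0.00070334, -0.25896611,
       -0.0003816 ]), 'tau': array([ 9.61260143e-03, -5.42161131e+01, -2.11009777e+01, -6.35413779e-02,
        2.90617263e-01,  1.36453978e-03]), 'eef_pos': array([537.06034062,  81.85977907, 154.05064647]), 'tcp_rot': array([ 3.14082823e+00, -7.91163880e-04, -2.27140919e+00]), 'ft_force': array([ 0.29140857, -0.51692125,  0.42811058]), 'moment': array([ 0.15373212, -0.10888084, -0.00589147]), 'grip_force': 0.0, 'opening': 0.9971697775824782}
```

Call:
step_arm:
  increments:
    - {"slide":[0,0,0],"roll":0}
    - {"slide":[0,0,0],"roll":0}
    - {"slide":[0,0,0],"roll":0}
    - {"slide":[0,0,0],"roll":0}
    - {"slide":[0,0,0],"roll":0}
  fingers: 0.0

```text
t: 6.95
eef_pos: [537.4, 81.9, 155.4]
tcp_rot: [-3.141, 0.0, -2.271]
ft_force: [-0.0, -0.0, -0.0]
opening: 0.536
grip_force: 0.0
```

Call:
step_arm:
  increments:
    - {"slide":[0,0,0],"roll":0}
    - {"slide":[0,0,0],"roll":0}
    - {"slide":[0,0,0],"roll":0}
    - {"slide":[0,0,0],"roll":0}

```text
t: 7.45
eef_pos: [537.2, 81.9, 155.2]
tcp_rot: [3.142, -0.0, -2.271]
ft_force: [-1.8, 0.6, 3.8]
opening: 0.435
grip_force: 30.0
```

Call:
step_arm:
  increments:
    - {"slide":[0.00807,-0.0059,0],"roll":0}
    - {"slide":[0.01614,-0.0118,0],"roll":0}
    - {"slide":[0.02421,-0.0177,0],"roll":0}
    - {"slide":[0.03228,-0.0236,0],"roll":0}
    - {"slide":[0.04035,-0.0295,0],"roll":0}

```text
t: 8.07
eef_pos: [533.7, 31.2, 155.1]
tcp_rot: [3.142, -0.0, -2.272]
ft_force: [-2.1, 3.3, 5.4]
opening: 0.435
grip_force: 30.0
```

Run:
```python
from h import *
c=cam("wrist");save(c,"w3.png")
P=cloud(c);rgb=c["color"].astype(int)
u=np.array([.0695,.9976]);s=P[...,:2]@u
ok=c["z_map"]>0
g=ok&(rgb[...,1]>rgb[...,0]*1.5)&(rgb[...,1]>rgb[...,2]*1.2)&(rgb[...,1]>50)&(abs(P[...,0]-610)<45)&(abs(P[...,1]+80)<130)&(P[...,2]>85)&(P[...,2]<135)
print("base s",np.percentile(s[g],[50,99,99.8]))
print(mark_of("wrist","guide_pad")[:1],mark_of("wrist","bottle_mouth")[:2],mark_of("wrist","neck_stop")[:2])
st=state();print(st["t"],st["eef_pos"],st["eef_pos"][:2]@u,st["ft_force"],st["joints"])
```

```text
base s [-40.81172933  32.38365677  34.01113972]
[{'uv': [200.8, 292.6], 'confidence': 0.79}] [{'uv': [17.8, 40.8], 'confidence': 0.84}] [{'uv': [13.0, 32.2], 'confidence': 0.8}]
8.275 [533.70396055  30.80198967 155.14321085] 67.82049015080237 [-3.42438577 -1.97981065  4.83571131] [-6.53271987e-02  4.36342411e-01  1.84770649e+00 -1.57135681e-03
  8.57752236e-01 -2.50498745e+00]
```

View pics/w3.png

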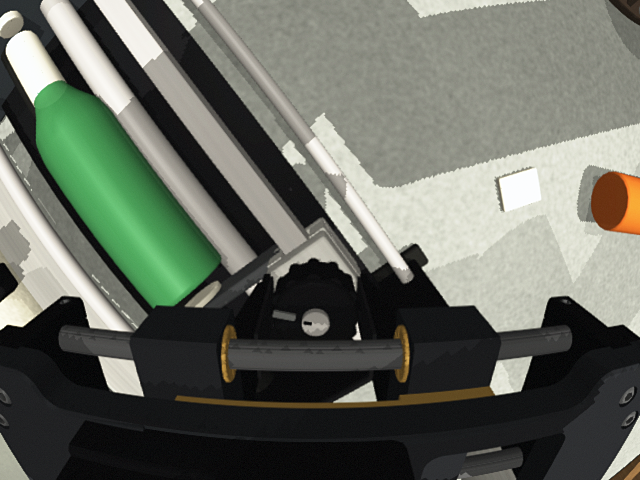

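The wrist view shows the fingers on the knob (310,300), the pad at (205,293) about 10 mm short of the base at (190,280), and the mouth (20,35) short of the stop (10,22). I'll approach slowly.

Call:
step_arm:
  increments:
    - {"slide":[0.00161,-0.00118,0],"roll":0}
    - {"slide":[0.00323,-0.00236,0],"roll":0}
    - {"slide":[0.00484,-0.00354,0],"roll":0}
    - {"slide":[0.00565,-0.00413,0],"roll":0}
    - {"slide":[0.00646,-0.00472,0],"roll":0}

```text
t: 8.9
eef_pos: [533.2, 23.6, 155.2]
tcp_rot: [-3.142, -0.0, -2.272]
ft_force: [-2.5, 2.0, 4.8]
opening: 0.433
grip_force: 30.0
```

Call:
step_arm:
  increments:
    - {"slide":[0.00081,-0.00059,0],"roll":0}
    - {"slide":[0.00161,-0.00118,0],"roll":0}
    - {"slide":[0.00242,-0.00177,0],"roll":0}
    - {"slide":[0.00323,-0.00236,0],"roll":0}
    - {"slide":[0.00404,-0.00295,0],"roll":0}

```text
t: 9.52
eef_pos: [532.9, 19.3, 155.2]
tcp_rot: [3.141, 0.001, -2.272]
ft_force: [-2.7, 7.7, 4.6]
opening: 0.432
grip_force: 30.0
```

Call:
step_arm:
  increments:
    - {"slide":[0.00081,-0.00059,0],"roll":0}
    - {"slide":[0.00161,-0.00118,0],"roll":0}
    - {"slide":[0.00242,-0.00177,0],"roll":0}
    - {"slide":[0.00323,-0.00236,0],"roll":0}
    - {"slide":[0.00404,-0.00295,0],"roll":0}

```text
t: 10.15
eef_pos: [532.5, 14.3, 155.2]
tcp_rot: [3.141, 0.001, -2.272]
ft_force: [-2.3, 7.6, 5.7]
opening: 0.44
grip_force: 30.0
```

Run:
```python
from h import *
u=np.array([.0695,.9976])
c=cam("wrist");save(c,"w4.png")
for k in("bottle_mouth","neck_stop"):
    for m in mark_of("wrist",k)[:1]: p=at_z(c,m["uv"],94);print(k,m,p,p[:2]@u)
cv2.imwrite("pics/w4c.png",cv2.resize(c["color"][0:150,0:200,::-1],(800,600),interpolation=cv2.INTER_CUBIC))
print(state()["ft_force"],state()["eef_pos"][:2]@u)
```

```text
bottle_mouth {'uv': [26.3, 54.4], 'confidence': 0.94} [ 598.56122408 -249.04022279   94.        ] -206.84252118393763
neck_stop {'uv': [17.5, 42.5], 'confidence': 0.66} [ 599.07050078 -266.03573724   94.        ] -223.76185166238727
[-1.65577963  6.0037757   4.82665474] 51.20887391461713
```

View pics/w4c.png

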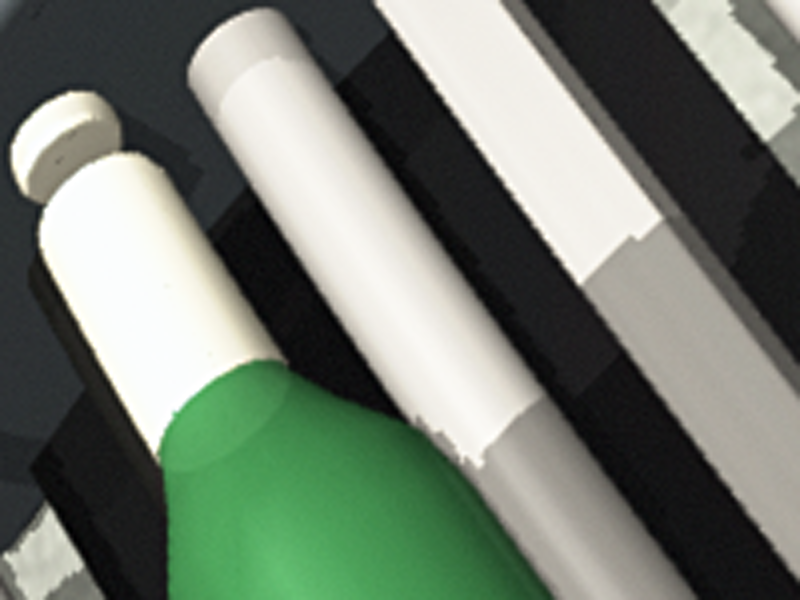

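The crop shows the mouth (crop 100,180) still short of the stop disc (crop 75,150). About 11 mm remain.

Call:
step_arm:
  increments:
    - {"slide":[0.00081,-0.00059,0],"roll":0}
    - {"slide":[0.00161,-0.00118,0],"roll":0}
    - {"slide":[0.00242,-0.00177,0],"roll":0}
    - {"slide":[0.00323,-0.00236,0],"roll":0}
    - {"slide":[0.00404,-0.00295,0],"roll":0}

```text
t: 10.92
eef_pos: [532.2, 9.3, 155.2]
tcp_rot: [3.141, 0.001, -2.272]
ft_force: [-1.7, 8.0, 5.2]
opening: 0.435
grip_force: 30.0
```

Call:
step_arm:
  increments:
    - {"slide":[0.0004,-0.0003,0],"roll":0}
    - {"slide":[0.00081,-0.00059,0],"roll":0}
    - {"slide":[0.00121,-0.00089,0],"roll":0}

```text
t: 11.3
eef_pos: [532.1, 7.8, 155.2]
tcp_rot: [3.141, 0.001, -2.272]
ft_force: [-2.5, 7.8, 4.9]
opening: 0.437
grip_force: 30.0
```

Call:
step_arm:
  increments:
    - {"slide":[0.0004,-0.0003,0],"roll":0}
    - {"slide":[0.00081,-0.00059,0],"roll":0}

```text
t: 11.55
eef_pos: [532.0, 6.8, 155.2]
tcp_rot: [3.141, 0.001, -2.272]
ft_force: [-2.1, 7.5, 5.4]
opening: 0.438
grip_force: 30.0
```

Call:
step_arm:
  increments:
    - {"slide":[0.0004,-0.0003,0],"roll":0}
    - {"slide":[0.00081,-0.00059,0],"roll":0}

```text
t: 11.8
eef_pos: [531.9, 5.8, 155.2]
tcp_rot: [3.141, 0.001, -2.272]
ft_force: [-2.2, 8.3, 4.8]
opening: 0.437
grip_force: 30.0
```

Call:
step_arm:
  increments:
    - {"slide":[0.0004,-0.0003,0],"roll":0}
    - {"slide":[0.00081,-0.00059,0],"roll":0}

```text
t: 12.05
eef_pos: [531.9, 4.9, 155.2]
tcp_rot: [3.141, 0.001, -2.272]
ft_force: [-2.4, 8.0, 5.6]
opening: 0.437
grip_force: 30.0
```

Call:
step_arm:
  increments:
    - {"slide":[0.0004,-0.0003,0],"roll":0}

```text
t: 12.18
eef_pos: [531.8, 4.3, 155.1]
tcp_rot: [3.141, 0.001, -2.272]
ft_force: [-1.5, 7.8, 5.6]
opening: 0.429
grip_force: 30.0
```

Call:
step_arm:
  increments:
    - {"slide":[0.0004,-0.0003,0],"roll":0}

```text
t: 12.3
eef_pos: [531.8, 3.9, 155.1]
tcp_rot: [3.141, 0.001, -2.272]
ft_force: [-2.0, 7.9, 4.7]
opening: 0.437
grip_force: 30.0
```

Call:
step_arm:
  increments:
    - {"slide":[0.0004,-0.0003,0],"roll":0}

```text
t: 12.42
eef_pos: [531.8, 3.4, 155.2]
tcp_rot: [3.141, 0.001, -2.272]
ft_force: [-2.5, 8.5, 5.7]
opening: 0.438
grip_force: 30.0
```

Call:
step_arm:
  increments:
    - {"slide":[0.0004,-0.0003,0],"roll":0}

```text
t: 12.55
eef_pos: [531.7, 2.9, 155.2]
tcp_rot: [3.141, 0.001, -2.272]
ft_force: [-1.7, 7.8, 5.3]
opening: 0.437
grip_force: 30.0
```

Call:
step_arm:
  increments:
    - {"slide":[0.0004,-0.0003,0],"roll":0}

```text
t: 12.68
eef_pos: [531.7, 2.3, 155.1]
tcp_rot: [3.141, 0.001, -2.272]
ft_force: [-1.8, 7.8, 5.0]
opening: 0.434
grip_force: 30.0
```

Call:
step_arm:
  increments:
    - {"slide":[0.0004,-0.0003,0],"roll":0}

```text
t: 12.8
eef_pos: [531.7, 1.9, 155.1]
tcp_rot: [3.141, 0.001, -2.272]
ft_force: [-2.1, 7.8, 5.8]
opening: 0.438
grip_force: 30.0
```

Call:
step_arm:
  increments:
    - {"slide":[0.0004,-0.0003,0],"roll":0}
    - {"slide":[0.00081,-0.00059,0],"roll":0}

```text
t: 13.05
eef_pos: [531.6, 1.2, 155.2]
tcp_rot: [3.141, 0.001, -2.272]
ft_force: [-1.7, 12.2, 4.8]
opening: 0.437
grip_force: 30.0
```

Run:
```python
from h import *
c=cam("wrist")
cv2.imwrite("pics/w5c.png",cv2.resize(c["color"][0:150,0:200,::-1],(800,600),interpolation=cv2.INTER_CUBIC))
print(state()["ft_force"],state()["eef_pos"],state()["joints"])
```

```text
[-1.10282456 11.19136262  4.2604373 ] [531.56779932   1.22459107 155.14978081] [-1.22776838e-01  4.32385460e-01  1.85510451e+00  2.02786945e-03
  8.54285349e-01 -2.56464020e+00]
```

View pics/w5c.png

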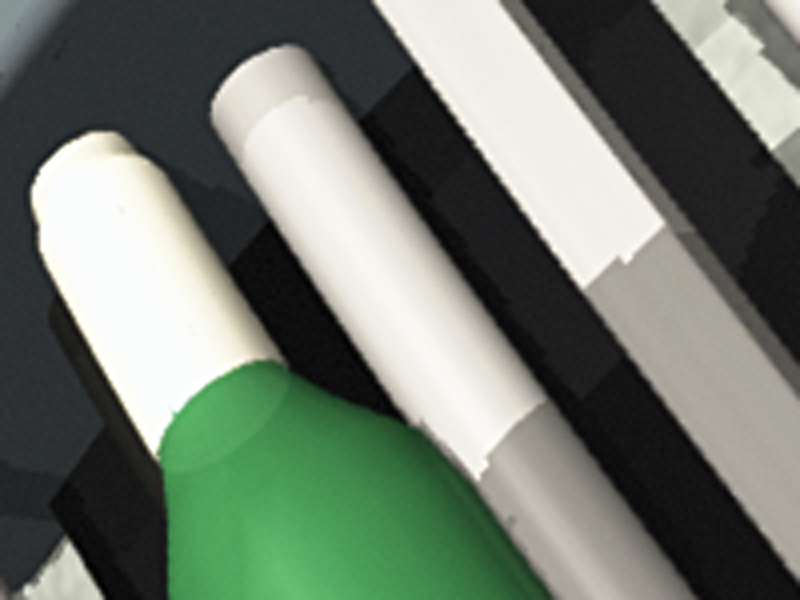

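The mouth (crop 85,170) now meets the stop, and the force has risen from 8 N to 12 N. It's home, so I'll start turning.

Call:
step_arm:
  increments:
    - {"slide":[0,0,0],"roll":0}
    - {"slide":[0,0,0],"roll":0.08}
    - {"slide":[0,0,0],"roll":0.16}
    - {"slide":[0,0,0],"roll":0.24}
    - {"slide":[0,0,0],"roll":0.32}

```text
t: 13.72
eef_pos: [531.6, 1.3, 155.2]
tcp_rot: [3.14, 0.001, -2.594]
ft_force: [-0.2, 12.9, 5.9]
opening: 0.438
grip_force: 30.0
```

```bash
cat > s.py <<'E'
from h import *
s=state();print(s["t"],"F",s["ft_force"].round(1),"M",s["moment"].round(2),"q6",s["joints"][5].round(3),"yaw",s["tcp_rot"][2].round(3),s["eef_pos"].round(2))
E
python3 s.py
```

```text
13.725 F [-0.2 12.9  5.9] M [2.32 0.2  0.33] q6 -2.242 yaw -2.594 [531.64   1.33 155.15]
```

Call:
step_arm:
  increments:
    - {"slide":[0,0,0],"roll":0.08}
    - {"slide":[0,0,0],"roll":0.16}
    - {"slide":[0,0,0],"roll":0.24}
    - {"slide":[0,0,0],"roll":0.32}

```text
t: 14.22
eef_pos: [531.6, 1.4, 155.2]
tcp_rot: [3.14, 0.0, -2.914]
ft_force: [-1.0, 11.1, 5.3]
opening: 0.437
grip_force: 30.0
```

```bash
python3 s.py
```

```text
14.225 F [-1.  11.1  5.3] M [2.41 0.16 0.38] q6 -1.922 yaw -2.914 [531.64   1.35 155.17]
```

Call:
step_arm:
  increments:
    - {"slide":[0,0,0],"roll":0.08}
    - {"slide":[0,0,0],"roll":0.16}
    - {"slide":[0,0,0],"roll":0.24}

```text
t: 14.6
eef_pos: [531.6, 1.4, 155.2]
tcp_rot: [3.14, 0.0, 3.129]
ft_force: [-0.8, 11.5, 4.4]
opening: 0.439
grip_force: 30.0
```

```bash
python3 s.py
```

```text
14.6 F [-0.8 11.5  4.4] M [2.55 0.15 0.35] q6 -1.682 yaw 3.129 [531.64   1.4  155.16]
```

Call:
step_arm:
  increments:
    - {"slide":[0,0,0],"roll":0.08}
    - {"slide":[0,0,0],"roll":0.16}
    - {"slide":[0,0,0],"roll":0.24}

```text
t: 14.98
eef_pos: [531.6, 1.4, 155.2]
tcp_rot: [3.14, -0.0, 2.889]
ft_force: [-0.6, 11.8, 5.2]
opening: 0.438
grip_force: 30.0
```

```bash
python3 s.py
```

```text
14.975 F [-0.6 11.8  5.2] M [2.51 0.11 0.36] q6 -1.442 yaw 2.889 [531.64   1.4  155.17]
```

Call:
step_arm:
  increments:
    - {"slide":[0,0,0],"roll":0.08}
    - {"slide":[0,0,0],"roll":0.16}
    - {"slide":[0,0,0],"roll":0.24}

```text
t: 15.35
eef_pos: [531.7, 1.5, 155.3]
tcp_rot: [3.14, -0.0, 2.65]
ft_force: [-2.3, 12.6, 7.0]
opening: 0.438
grip_force: 30.0
```

```bash
python3 s.py
```

```text
15.35 F [-2.3 12.6  7. ] M [2.46 0.14 0.42] q6 -1.202 yaw 2.65 [531.71   1.46 155.28]
```

Torque is rising, so the foot is meeting the rail. From here I take small increments and read the moment each time.

Call:
step_arm:
  increments:
    - {"slide":[0,0,0],"roll":0.06}
    - {"slide":[0,0,0],"roll":0.12}

```text
t: 15.6
eef_pos: [531.7, 1.4, 155.3]
tcp_rot: [3.14, -0.0, 2.53]
ft_force: [-0.6, 11.6, 6.9]
opening: 0.439
grip_force: 30.0
```

```bash
python3 s.py
```

```text
15.6 F [-0.6 11.6  6.9] M [2.46 0.16 0.49] q6 -1.083 yaw 2.53 [531.73   1.41 155.35]
```

Call:
step_arm:
  increments:
    - {"slide":[0,0,0],"roll":0.06}
    - {"slide":[0,0,0],"roll":0.12}

```text
t: 15.85
eef_pos: [531.8, 1.4, 155.4]
tcp_rot: [3.14, -0.001, 2.41]
ft_force: [-2.2, 11.6, 8.6]
opening: 0.437
grip_force: 30.0
```

```bash
python3 s.py
```

```text
15.85 F [-2.2 11.6  8.6] M [2.38 0.21 0.52] q6 -0.963 yaw 2.41 [531.75   1.41 155.42]
```

Call:
step_arm:
  increments:
    - {"slide":[0,0,0],"roll":0.06}
    - {"slide":[0,0,0],"roll":0.12}

```text
t: 16.1
eef_pos: [531.8, 1.4, 155.5]
tcp_rot: [3.14, -0.001, 2.291]
ft_force: [-1.2, 11.7, 8.9]
opening: 0.44
grip_force: 30.0
```

```bash
python3 s.py
```

```text
16.1 F [-1.2 11.7  8.9] M [2.37 0.27 0.53] q6 -0.843 yaw 2.291 [531.77   1.38 155.5 ]
```

Call:
step_arm:
  increments:
    - {"slide":[0,0,0],"roll":0.06}
    - {"slide":[0,0,0],"roll":0.12}

```text
t: 16.35
eef_pos: [531.8, 1.3, 155.6]
tcp_rot: [3.14, -0.001, 2.171]
ft_force: [-2.0, 11.2, 10.3]
opening: 0.435
grip_force: 30.0
```

```bash
python3 s.py
```

```text
16.35 F [-2.  11.2 10.3] M [2.34 0.36 0.6 ] q6 -0.723 yaw 2.171 [531.77   1.35 155.57]
```

Call:
step_arm:
  increments:
    - {"slide":[0,0,0],"roll":0.06}
    - {"slide":[0,0,0],"roll":0.12}

```text
t: 16.6
eef_pos: [531.8, 1.3, 155.6]
tcp_rot: [3.14, -0.001, 2.051]
ft_force: [-2.9, 11.5, 10.6]
opening: 0.436
grip_force: 30.0
```

```bash
python3 s.py
```

```text
16.6 F [-2.9 11.5 10.6] M [2.36 0.39 0.66] q6 -0.603 yaw 2.051 [531.78   1.32 155.65]
```

Call:
step_arm:
  increments:
    - {"slide":[0,0,0],"roll":0.06}
    - {"slide":[0,0,0],"roll":0.12}

```text
t: 16.85
eef_pos: [531.7, 1.5, 155.7]
tcp_rot: [3.14, -0.001, 1.93]
ft_force: [-3.3, 12.9, 11.3]
opening: 0.433
grip_force: 30.0
```

```bash
python3 s.py
```

```text
16.85 F [-3.3 12.9 11.3] M [2.41 0.4  0.09] q6 -0.483 yaw 1.93 [531.67   1.55 155.67]
```

Call:
step_arm:
  increments:
    - {"slide":[0,0,0],"roll":0.08}
    - {"slide":[0,0,0],"roll":0.16}
    - {"slide":[0,0,0],"roll":0.24}
    - {"slide":[0,0,0],"roll":0.3}

```text
t: 17.35
eef_pos: [531.7, 1.4, 155.6]
tcp_rot: [3.141, -0.001, 1.63]
ft_force: [-2.0, 14.1, 9.8]
opening: 0.436
grip_force: 30.0
```

```bash
python3 s.py
```

```text
17.35 F [-2.  14.1  9.8] M [2.68 0.48 0.28] q6 -0.183 yaw 1.63 [531.71   1.42 155.64]
```

Call:
step_arm:
  increments:
    - {"slide":[0,0,0],"roll":0.05}
    - {"slide":[0,0,0],"roll":0.09}

```text
t: 17.6
eef_pos: [531.7, 1.6, 155.7]
tcp_rot: [3.141, -0.002, 1.54]
ft_force: [-2.7, 13.5, 10.5]
opening: 0.44
grip_force: 30.0
```

```bash
python3 s.py
```

```text
17.6 F [-2.7 13.5 10.5] M [2.57 0.35 0.04] q6 -0.093 yaw 1.54 [531.68   1.56 155.65]
```

Call:
step_arm:
  increments:
    - {"slide":[0,0,0],"roll":0.08}
    - {"slide":[0,0,0],"roll":0.16}
    - {"slide":[0,0,0],"roll":0.24}
    - {"slide":[0,0,0],"roll":0.3}

```text
t: 18.1
eef_pos: [531.8, 1.5, 155.7]
tcp_rot: [3.141, -0.002, 1.24]
ft_force: [-2.5, 12.6, 10.4]
opening: 0.438
grip_force: 30.0
```

```bash
python3 s.py
```

```text
18.1 F [-2.5 12.6 10.4] M [2.39 0.44 0.34] q6 0.207 yaw 1.24 [531.77   1.45 155.67]
```

Call:
step_arm:
  increments:
    - {"slide":[0,0,0],"roll":0.05}
    - {"slide":[0,0,0],"roll":0.09}

```text
t: 18.35
eef_pos: [531.8, 1.6, 155.6]
tcp_rot: [-3.142, -0.002, 1.15]
ft_force: [-2.7, 13.2, 10.4]
opening: 0.435
grip_force: 30.0
```

```bash
python3 s.py
python3 - <<'E'
from h import *
c=cam("wrist");cv2.imwrite("pics/k6.png",cv2.resize(c["color"][240:400,220:420,::-1],(800,640))[:600])
E
```

```text
18.35 F [-2.7 13.2 10.4] M [2.51 0.41 0.03] q6 0.297 yaw 1.15 [531.76   1.56 155.63]
```

View pics/k6.png

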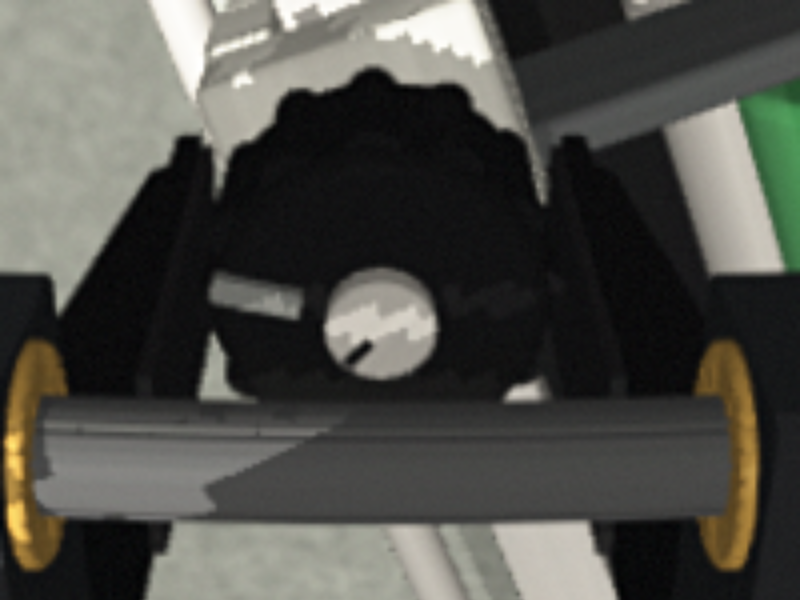

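The pointer (crop 255,298) stands about 63° clockwise of the index line (crop 350,360), so it has made three clicks. I'll release and lift off.

Call:
step_arm:
  increments:
    - {"slide":[0,0,0],"roll":0}
    - {"slide":[0,0,0],"roll":0}
    - {"slide":[0,0,0],"roll":0}
    - {"slide":[0,0,0],"roll":0}
    - {"slide":[0,0,0],"roll":0}
  fingers: 1.0

```text
t: 19.02
eef_pos: [531.7, 0.5, 155.1]
tcp_rot: [3.142, 0.0, 1.152]
ft_force: [1.0, 0.8, 0.3]
opening: 0.908
grip_force: 0.0
```

Call:
step_arm:
  increments:
    - {"slide":[0,0,-0.01],"roll":0}
    - {"slide":[0,0,-0.03],"roll":0}
    - {"slide":[0,0,-0.06],"roll":0}
    - {"slide":[0,0,-0.1],"roll":0}
    - {"slide":[0,0,-0.12],"roll":0}

```text
t: 19.65
eef_pos: [532.0, 0.6, 277.9]
tcp_rot: [3.139, -0.001, 1.152]
ft_force: [-0.2, -0.7, 0.1]
opening: 0.999
grip_force: 0.0
```

```bash
python3 s.py
python3 - <<'E'
from h import *
c=cam("wrist");save(c,"w7.png")
for k in("knob_top","knob_pointer","stud","guide_pad"):
    for m in mark_of("wrist",k)[:1]:print(k,m,at_z(c,m["uv"],183))
E
```

```text
19.65 F [-0.2 -0.7  0.1] M [-0.05 -0.04 -0.04] q6 0.296 yaw 1.152 [532.     0.58 277.91]
knob_top {'uv': [316.4, 240.4], 'confidence': 0.6} [ 5.33105126e+02 -1.15434473e-02  1.83000000e+02]
knob_pointer {'uv': [285.7, 230.9], 'confidence': 0.87} [515.34488815  15.94871836 183.        ]
stud {'uv': [310.4, 226.4], 'confidence': 0.95} [533.43902939  11.62497581 183.        ]
guide_pad {'uv': [403.7, 206.7], 'confidence': 0.66} [602.72251475  -2.57473475 183.        ]
```

View pics/w7.png

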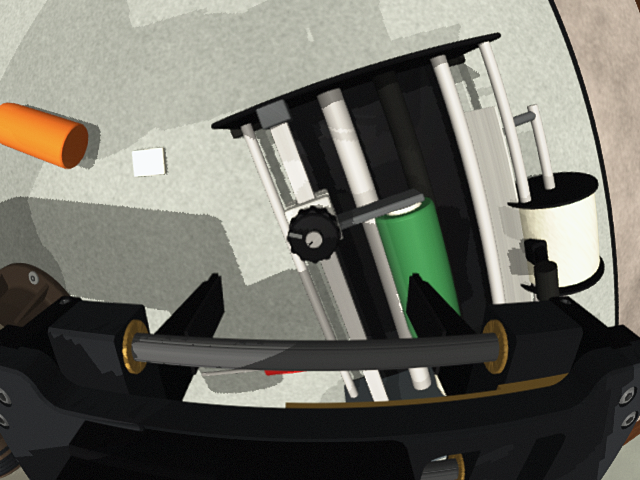

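The pad (407,207) is against the base, the knob (314,238) is free, and its pointer (293,237) still stands clockwise of the index line. I'm handing in.

```bash
python3 -c "
from h import *
print(env.job_done())"
```

```text
the job is handed in; nothing more can be done
None
```

I pushed the bottle home against the neck stop with the pad on its base, clamped the guide with three clicks of the knob, let go and lifted clear, and handed the job in; no verdict came back.

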